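# Seat the flask in its stand and take off the cap of unknown thread

## Robot

A 6-joint arm with a two-finger parallel gripper is mounted at the origin on a cart in front of the work surface, level with it; the furniture and walls round the work are solid. World frame = base frame: x ahead of the robot, y to its left, z up, the work surface at z = 0. Lengths are in m, angles in degrees, forces in N, time in s.
With the tool pointing down it reaches from about 0.4 to 0.825 m from the base axis. Payload 7 kg.
Tool frame: the origin (TCP) lies on the centre line of the jaws, within the pads' length; the fingertips stand 19 mm ahead of it and the grasp point (between the pads) is the TCP (r.tip_extent is the distance from the TCP to the fingertips, in m); z points along the fingers, y is the line along which they close (so a half turn about z gives the same grasp; the last joint's range is limited). The gripper opens to 88 mm and grips with 3 to 60 N. Pads are 19 mm wide; open, the fingers measure 130 mm over their backs; the gripper's body (78 mm by 193 mm) begins 47 mm behind the grasp point.
Start: joints at [81.194, 20.546, 0.682, 0, -70.136, -16.507], TCP at [0.289, 0.61, 0.223] pointing down, gripper open.
Joint ranges: [-176.03, 176.03], [-82.01, 121.73], [-58.28, 71.71], [-173.87, 95.51], [-174.79, -0.11], [-173.66, 173.66]. Speed limits (degrees/s): [136.94, 136.94, 172.46, 180, 180, 180].

## Interface

Orientations are given as [roll, pitch, yaw] about the fixed x, y, z axes, in that order (R = Rz(yaw) Ry(pitch) Rx(roll)).
In Python, from plant import r gives the robot as it stands. The module is installed in compiled form; this text tells all that it offers.
- The arm moves only by the tool jog_arm, never from a script. Its argument "deltas" is a list that holds one entry, the list of rows, each a list of 5 numbers: the opening, from -1 (shut) to 1 (fully open), then the shift along the world's x, y, z in cm, then the turn about the world's z in rad. In form: [[[claw, dx, dy, dz, turn], ...]]. A call has 1 to 8 rows; each row shifts and turns the commanded pose from where the row before left it; what a row does not reach is not made up. A row lasts 1/8 s, in which the tool goes at most 62.5 mm and 10.7 degrees, less where a joint would pass 70% of its speed; a pose out of reach is approached as far as the arm can. A call with a gripper value outside its range is refused whole. The fingers move at their own pace and stop on an object; "force" is the grip in N (left out, the last holds). Time passes only in rows, so rows that do not move let the fingers close. It gives the time, the measured TCP pose, the force, the opening and the grip force at its end, in the units of the state.
- r.get_state(): the state, without advancing time (a new reading comes with each control period).
- r.capture(name): name is "scene" or "top" or "wrist"; returns the picture (400x640x3 uint8, blue, green, red); there is no depth.
- r.camera_info(name): a dict with "fx", "fy", "cx", "cy" (pixels), "view" (4x4, takes a point from world to camera coordinates). Camera axes: x right, y up, looking along -z (the intrinsics and any distortion apply to the point x, -y, -z); pixel columns grow to the right and rows downward; lengths in m; the calibration is good to about 2 mm. A picture is of the moment at which its call begins: read the wrist's pose just before it. camera_info takes no time and is no camera call; for the wrist camera it gives the pose at the moment of the call.
- r.close_job(): hands the job in; it is judged then, once.
The state is a dict: "time_s": time; "joints": joint angles; "qd": joint speeds; "joint_torque": joint torques, N m; "tcp_pos": TCP position; "eef_rot": TCP orientation; "contact_force": force on the tool from outside, world axes, zero at the start; "moment": the same for the moment, N m; "gripper_width": finger opening in m; "gripper_force": force on a finger pad.
Only numpy, scipy, OpenCV 4.12 (cv2) and the standard library are available. Lean on these libraries where they do the work, as an engineer would, in place of code of your own. Each camera call takes 0.05 s, during which the arm holds its last target. There are 200 camera calls.

## Task

Set the white square flask upright in the wooden stand and let go of it, with its red cap still on. Then take off the cap: nobody knows which way it unscrews, so try it gently one way and then the other until it comes loose, leaving the flask seated in the stand. Finish while still holding the cap in the gripper, lifted about 10 cm straight up off the flask; do not put it down, and leave the other things on the island where they are.

Things in the scene. Friction and masses are not known exactly. Their poses are not given: they have to be found in the camera images.
- flask: white ceramic flask, loose, about 0.55 kg: square body 56 x 56 mm, 70 mm tall, blue stripe low on it; a round neck above is covered by the cap, whose top is 96 mm above the flask's underside. Origin at the centre of the underside, z up, x and y square to the sides. It starts upright on the island beside the stand, at any yaw; grip the body by two facing sides from above.
- cap: red plastic screw cap with fine ribs, white index line on its top, 52 mm diameter, 24 mm tall, 50 g. Origin at the centre of its underside, z up, x along the index line (agrees with the flask's x when closed, within 3 degrees). Closed, its origin is 72 mm above the flask's, 2 mm above the square shoulder: keep the fingertips above that shoulder. About 1 mm of side play on the neck.
- cap_top (a point): centre of the cap's top. Quarter-turn thread, loosening clockwise or counterclockwise, drawn afresh each time, not visible. Turned 50 to 64 degrees that way from closed (hard stop at 64) the cap lifts straight off; before that it lifts only 1.5 mm and then takes the flask along.
- neck_top (a point): centre of the top of the flask's neck, 92 mm above its underside, under the cap. Turned the wrong way, the cap hits a hard stop after about 11 degrees (plus the play of the flask in the stand, up to 10 degrees) and must be turned back. Between the stops it turns freely, almost without torque.
- holder: low wooden stand fixed to the island top, base 100 x 100 mm, with a square pocket 61 x 61 mm inside that keeps the flask from turning (about 5 degrees of play either way). Origin at the centre of the underside, x and y square to the pocket. Pocket floor 5 mm above the island top; dark flared rubber lips end 28 mm above it. The flask goes in at any of the four quarter turns.
- spice_a: glass spice jar with a black lid, 45 mm diameter, 105 mm tall, loose bystander; origin at the centre of the underside
- spice_d: glass spice jar with a white lid, 44 mm diameter, 109 mm tall, loose bystander; origin at the centre of the underside
- salt_shaker: grey and clear salt shaker, 44 mm diameter, 90 mm tall, loose bystander; origin at the centre of the underside
- black_beaker: black plastic beaker, 69 mm diameter, 60 mm tall, loose bystander; origin at the centre of the underside
- measure_cup: blue measuring cup with a flat handle, 60 x 115 x 38 mm, loose bystander; origin under its centre
There are look-alikes about, which are no part of the job. Leave any yellow look-alike of the flask alone.

How it is judged (in metres and radians):
On the way, in this order (a step that is already met when the one before it is completed fails the run):
1. the flask stands upright on the floor of the stand's pocket, let go, with its cap still on (horizontal distance between flask and holder below 0.008 m and z of flask in the frame of holder below 0.009 m and angle between flask's own z axis and vertical below 0.08 rad and z of cap in the frame of flask below 0.076 m and contact force between the fingers and flask below 0.3 N), for 0.2 s.
2. the cap is off: lifted more than 40 mm from its seat in the fingers, the flask still seated in the stand (z of cap in the frame of flask above 0.112 m and contact force between cap and the fingers above 1 N and z of flask in the frame of holder below 0.011 m), for 0.2 s.
At the end, for the whole second after the job is handed in: The gripper holds the cap still, touching nothing else, at least 60 mm above its seat and within 60 mm sideways of the flask's axis; the flask stands upright (within 4.5 degrees) on the floor of the stand's pocket (within 8 mm of its centre, underside within 4 mm of the floor) (z of cap in the frame of flask above 0.132 m and horizontal distance between cap and flask below 0.06 m and contact force between cap and the fingers above 1 N and contact force between cap and flask below 0.2 N and linear speed of cap below 0.03 m/s and horizontal distance between flask and holder below 0.008 m and z of flask in the frame of holder below 0.009 m and angle between flask's own z axis and vertical below 0.08 rad and linear speed of flask below 0.02 m/s); the arm keeps its last pose, push and grip.
It fails at once if the flask is tipped by more than 35 degrees (angle between flask's own z axis and vertical above 0.6 rad).
It fails at once if a bystander is moved by more than 30 mm (distance of any of spice_a, spice_d, salt_shaker, black_beaker, measure_cup from where it was at the start of the episode above 0.03 m).
It also fails if it takes over 58 s, if anything falls off the work surface, if the arm or the gripper's body presses on something with over 40 N, if the wrist force passes 120 N, or if a joint passes its speed limit or range.

## Working session

There is one attempt and no reset: what is moved stays moved. The work goes in short steps, Python scripts to look and compute and a tool call to move; the robot and the scene stay as the last step left them, time stands still between calls to the robot, and variables do not carry over. Pictures are saved under pics/ and viewed, at most 10 in all, crops included, and the job is handed in when it is done.

Besides the shell and the picture viewer there is one more tool, called after "Emit:" by a JSON object that holds its "fn" and its "kwargs", one argument or row to a line. jog_arm: Moves the arm, as the interface text tells. Its arguments: {"type":"object","properties":{"deltas":{"type":"array"},"force":{"type":"number"}},"required":["deltas"]}

```bash
mkdir -p pics
python3 - <<'E'
from plant import r
import cv2,numpy as np
for n in("scene","top","wrist"):
    i=r.camera_info(n); print({k:(np.round(v,4).tolist() if k!='view' else np.round(v,4).tolist()) for k,v in i.items()})
    cv2.imwrite(f"pics/{n}0.png",r.capture(n))
s=r.get_state();print(s['time_s'],s['tcp_pos'],s['eef_rot'],s['gripper_width'],r.tip_extent)
a=cv2.imread("pics/top0.png")
E
```

```text
{'fx': 377.5578, 'fy': 377.5578, 'cx': 316.613, 'cy': 199.1713, 'view': [[-0.8614, -0.5074, -0.0229, 0.339], [0.2784, -0.5093, 0.8143, -0.4104], [-0.4248, 0.6951, 0.58, -0.5634], [0.0, 0.0, 0.0, 1.0]]}
{'fx': 477.3969, 'fy': 477.3969, 'cx': 316.0989, 'cy': 198.5546, 'view': [[-0.0001, -0.9999, -0.0132, -0.3273], [0.9967, -0.0012, 0.0806, -0.624], [-0.0806, -0.0132, 0.9967, -1.6027], [0.0, 0.0, 0.0, 1.0]]}
{'fx': 305.7325, 'fy': 305.7325, 'cx': 320.2068, 'cy': 197.6983, 'view': [[-0.4277, -0.9039, 0.0022, 0.6741], [0.873, -0.4137, -0.2583, 0.0324], [0.2344, -0.1085, 0.9661, -0.3906], [0.0, 0.0, 0.0, 1.0]]}
0.15 [0.28845953 0.6098301  0.22213762] [ 1.79925086e+02 -8.52142213e-03 -2.53173315e+01] 0.08733129285587954 0.019
```

View pics/top0.png

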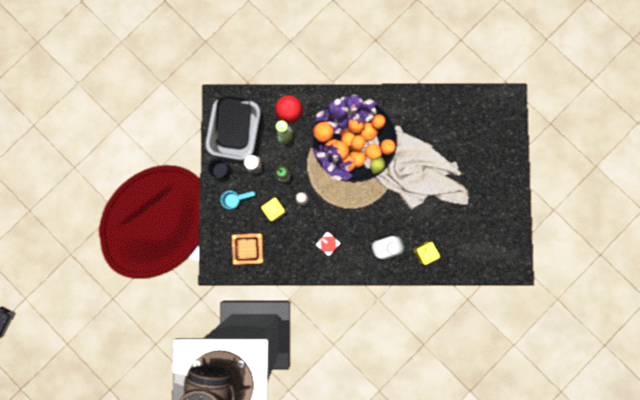

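View pics/scene0.png

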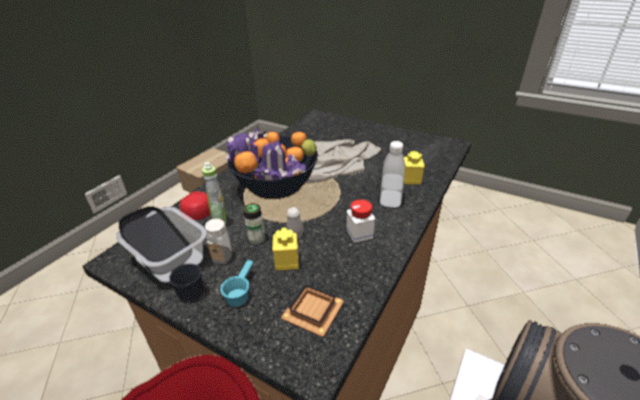

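The top view shows the white flask with its red cap at (328,244). Yellow look-alikes are at (273,210) and (428,253), a clear white-capped bottle is at (388,247), and the stand is at (248,249). In the scene view the flask is at (361,220) and the stand at (314,310). Only the item at (328,244) is a white square with a red cap, so I'll measure it and confirm it in an enlarged crop.

```bash
cat > h.py <<'E'
from plant import r
import cv2,numpy as np
def ray(i,u,v):
    V=np.array(i['view']);R=V[:3,:3];C=-R.T@V[:3,3]
    d=R.T@np.array([(u-i['cx'])/i['fx'],-(v-i['cy'])/i['fy'],-1.]);return C,d
def plane(i,u,v,z):
    C,d=ray(i,u,v);return C+d*(z-C[2])/d[2]
def tri(rays):
    A=np.zeros((3,3));b=np.zeros(3)
    for C,d in rays:
        d=d/np.linalg.norm(d);P=np.eye(3)-np.outer(d,d);A+=P;b+=P@C
    return np.linalg.solve(A,b)
def red(im,box=None):
    h=cv2.cvtColor(im,cv2.COLOR_BGR2HSV);m=(((h[...,0]<6)|(h[...,0]>172))&(h[...,1]>130)&(h[...,2]>90)).astype(np.uint8)
    return crop(m,box)
def orange(im,box=None):
    h=cv2.cvtColor(im,cv2.COLOR_BGR2HSV);m=((h[...,0]>7)&(h[...,0]<20)&(h[...,1]>90)&(h[...,2]>80)).astype(np.uint8)
    return crop(m,box)
def crop(m,box):
    if box:
        z=np.zeros_like(m);x0,y0,x1,y1=box;z[y0:y1,x0:x1]=m[y0:y1,x0:x1];m=z
    return m
def big(m):
    c,_=cv2.findContours(m,cv2.RETR_EXTERNAL,cv2.CHAIN_APPROX_NONE);return max(c,key=cv2.contourArea)
def cen(c):
    M=cv2.moments(c);return M['m10']/M['m00'],M['m01']/M['m00']
E
python3 - <<'E'
from h import *
T=cv2.imread("pics/top0.png");S=cv2.imread("pics/scene0.png");it=r.camera_info("top");is_=r.camera_info("scene")
ct=big(red(T,(305,225,350,265)));cs=big(red(S,(340,190,385,225)))
a=cen(ct);b=cen(cs);print(a,b,plane(it,*a,.096),plane(is_,*b,.09),tri([ray(it,*a),ray(is_,*b)]))
ot=big(orange(T,(225,228,270,270)));os=big(orange(S,(270,280,350,340)))
for i,c in((it,ot),(is_,os)):
    q=cv2.minAreaRect(c);print(q);h=cv2.convexHull(c)
    ap=cv2.approxPolyDP(h,4,True)[:,0];print([plane(i,*p,.01)[:2].round(4).tolist() for p in ap.astype(float)])
# others
for n,u,v in(("bottle",388,247),("salt",301,198),("yel",273,210),("yel2",428,253),("meas",231,200)):print(n,plane(it,u,v,.05).round(3))
C=cv2.resize(T[180:280,220:350],None,fx=4,fy=4,interpolation=cv2.INTER_CUBIC)
D=cv2.resize(S[180:340,260:400],None,fx=2.5,fy=2.5,interpolation=cv2.INTER_CUBIC)[:400]
cv2.imwrite("pics/c0.png",cv2.resize(np.hstack([C[:400,:440],D[:400]]),(790,400)))
E
```

```text
(328.8660968660968, 244.68091168091166) (360.98883305415967, 207.77610273590173) [ 0.46854668 -0.3698654   0.096     ] [ 0.47226448 -0.36064371  0.09      ] [ 0.47168987 -0.36853958  0.08487592]
((247.0, 248.5), (31.0, 32.0), 90.0)
[[0.5069, -0.1392], [0.4085, -0.1469], [0.4017, -0.0413], [0.5001, -0.0365]]
((312.01708984375, 308.96234130859375), (50.64948272705078, 43.28378677368164), 24.443954467773438)
[[0.4962, -0.1272], [0.4062, -0.1355], [0.3997, -0.0359], [0.4974, -0.0299]]
bottle [ 0.46  -0.566  0.05 ]
salt [ 0.624 -0.278  0.05 ]
yel [ 0.583 -0.184  0.05 ]
yel2 [ 0.44  -0.698  0.05 ]
meas [ 0.617 -0.042  0.05 ]
```

View pics/c0.png

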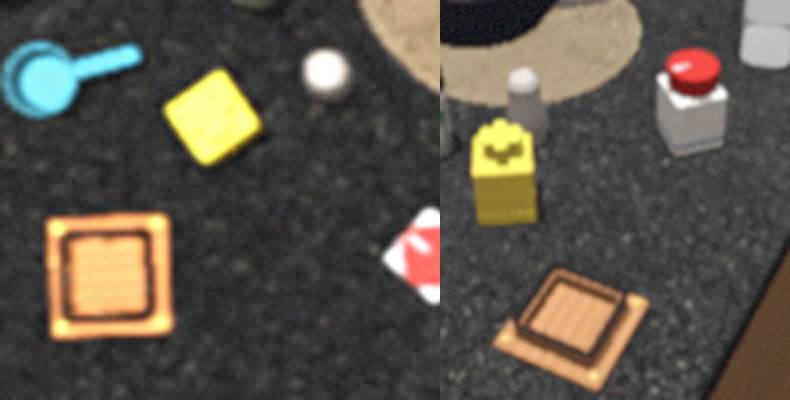

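The crop confirms the target: a white body with a red cap and blue stripe, at about (0.470,-0.368) with yaw near 45°. The stand is at about (0.451,-0.087) with yaw near 3°. I'll move over the stand first for a wrist view.

Emit:
{"fn": "jog_arm", "kwargs": {
  "deltas": [
    [[1, 2.0, -5.8, 0.5, -0.04], [1, 2.0, -5.8, 0.5, -0.04], [1, 2.0, -5.8, 0.5, -0.04], [1, 2.0, -5.8, 0.5, -0.04], [1, 2.0, -5.8, 0.5, -0.04], [1, 2.0, -5.8, 0.5, -0.04], [1, 2.0, -5.8, 0.5, -0.04], [1, 2.0, -5.8, 0.5, -0.04]]
  ]
}}

```text
time_s: 1.15
tcp_pos: [0.4487, 0.1443, 0.2632]
eef_rot: [-180.0, 0.0, -43.7]
contact_force: [1.3, 0.2, -0.1]
gripper_width: 0.0875
gripper_force: 0.0
```

Emit:
{"fn": "jog_arm", "kwargs": {
  "deltas": [
    [[1, 0.2, -5.8, 0, 0], [1, 0.2, -5.8, 0, 0], [1, 0, -5.8, 0, 0], [1, 0, -5.8, 0, 0], [1, 0, 0, 0, 0], [1, 0, 0, 0, 0]]
  ]
}}

```text
time_s: 1.9
tcp_pos: [0.4524, -0.0861, 0.2627]
eef_rot: [180.0, 0.0, -43.7]
contact_force: [-0.7, 0.2, -0.5]
gripper_width: 0.0879
gripper_force: 0.0
```

Run:
```python
from h import *
s=r.get_state();print(s['time_s'],s['tcp_pos'],s['eef_rot'],s['joints'],s['contact_force'])
i=r.camera_info("wrist");im=r.capture("wrist");cv2.imwrite("pics/w1.png",im);np.save("w1.npy",np.array(i['view']))
m=orange(im);c=big(m);print(cv2.minAreaRect(c),cv2.contourArea(c))
```

```text
1.9 [ 0.45241858 -0.08607576  0.26269734] [ 1.79998000e+02  1.74666749e-02 -4.37330151e+01] [ 1.38274772e+01 -1.70162872e+00 -2.13193777e+01 -1.45098615e-02
 -7.03933085e+01  3.24443783e+01] [-0.65954792  0.16096008 -0.49616017]
((320.04364013671875, 162.85342407226562), (73.09050750732422, 73.68325805664062), 43.15238952636719) 5132.0
```

View pics/w1.png

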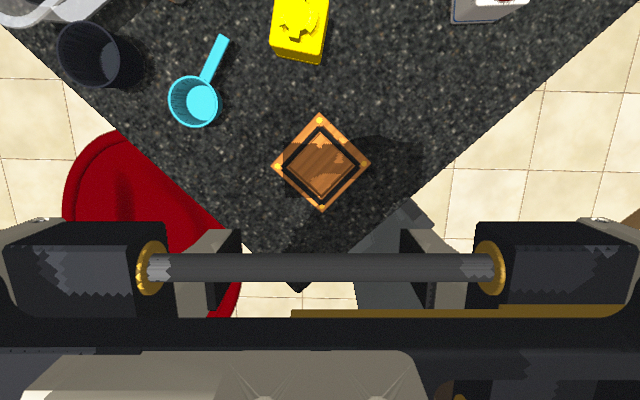

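The wrist view shows the stand at (320,163), with base corners at (320,114), (370,162), (320,211) and (272,165). A yellow flask is at (300,28) and the measuring cup at (193,98). Next I'll work out the stand's pose.

Run:
```python
from h import *
im=cv2.imread("pics/w1.png");i=r.camera_info("wrist");i['view']=np.load("w1.npy")
h=cv2.cvtColor(im,cv2.COLOR_BGR2HSV)
m=((h[...,0]>7)&(h[...,0]<25)&(h[...,1]>90)&(h[...,2]>70)).astype(np.uint8);m=crop(m,(260,105,380,220))
c=big(cv2.morphologyEx(m,cv2.MORPH_CLOSE,np.ones((9,9))))
for z in(0,.005,.01,.015):
    P=np.array([plane(i,*p,z)[:2] for p in c[:,0].astype(float)])*1000
    q=cv2.minAreaRect(P.astype(np.float32));print(z,q)
d=((h[...,2]<45)).astype(np.uint8);d=crop(d,(283,125,358,203))
ys,xs=np.nonzero(d);pts=np.stack([xs,ys],1).astype(float)
pts=pts[np.abs(pts-[321,163]).sum(1)<46]
for z in(.02,.028,.033):
    P=np.array([plane(i,*p,z)[:2] for p in pts])*1000;print(z,cv2.minAreaRect(P.astype(np.float32)))
cv2.imwrite("pics/t.png",cv2.resize(im[100:225,255:385],None,fx=5,fy=5,interpolation=cv2.INTER_CUBIC)[:600])
```

```text
0 ((456.0370788574219, -88.89482879638672), (101.46041107177734, 101.91331481933594), 2.653559446334839)
0.005 ((456.5884704589844, -89.42607116699219), (100.2665023803711, 100.71409606933594), 2.6535696983337402)
0.01 ((457.1398620605469, -89.95729064941406), (99.07260131835938, 99.51486206054688), 2.6535463333129883)
0.015 ((457.6911926269531, -90.48851013183594), (97.87869262695312, 98.31563568115234), 2.653555393218994)
0.02 ((455.6490783691406, -89.1053237915039), (77.91822052001953, 78.61012268066406), 2.4768731594085693)
0.028 ((456.5824890136719, -89.99307250976562), (76.37876892089844, 77.05699920654297), 2.4768857955932617)
0.033 ((457.1658935546875, -90.5479507446289), (75.4166030883789, 76.0863037109375), 2.476869821548462)
```

View pics/t.png

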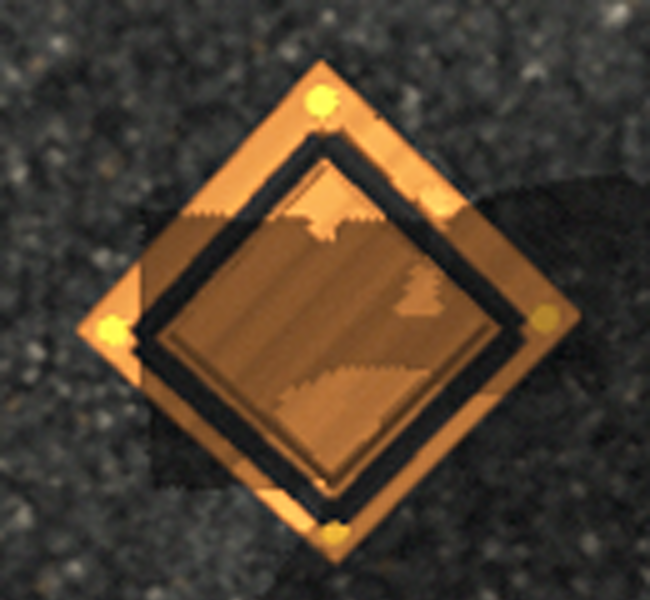

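Emit:
{"fn": "jog_arm", "kwargs": {
  "deltas": [
    [[1, 0.4, -5.6, 0, 0], [1, 0.4, -5.6, 0, 0], [1, 0.4, -5.6, 0, 0], [1, 0.4, -5.6, 0, 0], [1, 0.2, -5.6, 0, 0], [1, 0, 0, 0, 0], [1, 0, 0, 0, 0]]
  ]
}}

```text
time_s: 2.82
tcp_pos: [0.4712, -0.3647, 0.2624]
eef_rot: [180.0, 0.1, -43.6]
contact_force: [-0.4, 0.3, 0.8]
gripper_width: 0.0877
gripper_force: 0.0
```

Run:
```python
from h import *
s=r.get_state();print(s['time_s'],s['tcp_pos'],s['eef_rot'],s['joints'])
i=r.camera_info("wrist");im=r.capture("wrist");cv2.imwrite("pics/w2.png",im);np.save("w2.npy",np.array(i['view']))
c=big(red(im,(200,50,440,230)));print(cv2.boundingRect(c),cv2.contourArea(c))
```

```text
2.825 [ 0.47117493 -0.36469727  0.26236919] [ 1.79994643e+02  5.17811246e-02 -4.35868070e+01] [-1.89735694e+01  1.18589275e+01 -6.15843426e+00 -1.75521445e-02
 -7.20319465e+01  6.53921866e+01]
(295, 154, 49, 49) 1715.5
```

View pics/w2.png

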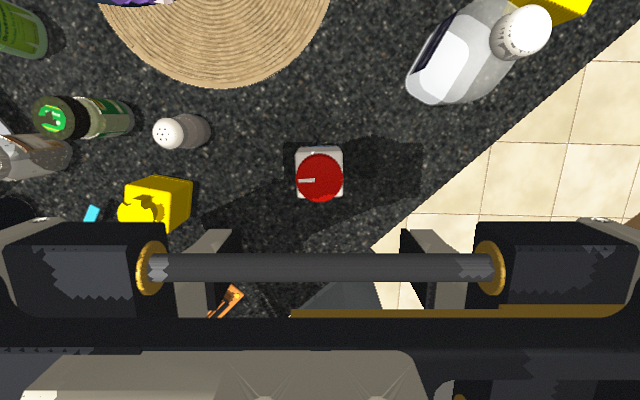

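The view shows the capped flask at (320,178), with its shoulder's back edge from (296,148) to (342,147). The index line points left. The stand is at (0.4567,-0.0897), yaw 2.6°: its base measures 100 mm, and the base and lips agree. Now the flask's pose.

Run:
```python
from h import *
im=cv2.imread("pics/w2.png");i=r.camera_info("wrist");i['view']=np.load("w2.npy")
c=big(cv2.morphologyEx(red(im,(270,130,370,215)),cv2.MORPH_CLOSE,np.ones((5,5))))
for z in(.09,.096):
    P=np.array([plane(i,*p,z)[:2] for p in c[:,0].astype(float)])*1000
    print('cap',z,cv2.minEnclosingCircle(P.astype(np.float32)),cv2.fitEllipse(P.astype(np.float32)))
h=cv2.cvtColor(im,cv2.COLOR_BGR2HSV)
w=((h[...,1]<60)&(h[...,2]>95)).astype(np.uint8);w=crop(w,(285,138,352,208))
rd=red(im,(270,130,370,215))
f=big(cv2.morphologyEx(w|rd,cv2.MORPH_CLOSE,np.ones((5,5))));print(cv2.boundingRect(f))
P=np.array([plane(i,*p,.07)[:2] for p in f[:,0].astype(float)])*1000
print('sq',cv2.minAreaRect(P.astype(np.float32)))
m=crop(w,(285,138,352,208));up=np.array([(u,np.nonzero(m[:,u])[0].min()) for u in range(300,339)],float)
Q=np.array([plane(i,*p,.07)[:2] for p in up])*1000
vx,vy,x0,y0=cv2.fitLine(Q.astype(np.float32),cv2.DIST_HUBER,0,.01,.01).ravel();print('edge ang',np.degrees(np.arctan2(vy,vx)),x0,y0)
for side,fn in(('L',np.min),('R',np.max)):
    e=np.array([(fn(np.nonzero(m[v])[0]),v) for v in range(151,166)],float)
    Q=np.array([plane(i,*p,.07)[:2] for p in e])*1000
    vx,vy,x0,y0=cv2.fitLine(Q.astype(np.float32),cv2.DIST_HUBER,0,.01,.01).ravel();print(side,np.degrees(np.arctan2(vy,vx)),x0,y0)
# index line
l=((h[...,1]<110)&(h[...,2]>120)).astype(np.uint8);l=crop(l,(298,172,322,190))
cl=big(l);Q=np.array([plane(i,*p,.096)[:2] for p in cl[:,0].astype(float)])*1000
vx,vy,x0,y0=cv2.fitLine(Q.astype(np.float32),cv2.DIST_HUBER,0,.01,.01).ravel();print('idx',np.degrees(np.arctan2(vy,vx)),x0,y0)
```

```text
cap 0.09 ((473.7615966796875, -365.4228210449219), 27.533935546875) ((473.9667053222656, -365.4291687011719), (51.47073745727539, 53.700584411621094), 46.492897033691406)
cap 0.096 ((474.624267578125, -366.2686462402344), 27.0400333404541) ((474.8256530761719, -366.2748718261719), (50.54753875732422, 52.73740005493164), 46.49299621582031)
(292, 142, 52, 61)
sq ((476.8401794433594, -366.1573486328125), (59.946075439453125, 71.69842529296875), 44.39030075073242)
edge ang 48.41133 498.21783 -387.61484
L -47.174183 507.2782 -358.9593
R -40.61731 469.6612 -398.12646
idx 49.352978 483.03143 -355.29144
```

The flask centre is about (0.4737,-0.3655) after correcting for the visible side of the cap, and its yaw is about 48.4°. The cap circle measures 52 mm, as given. Tool yaw should be −41.6°. I'll descend to TCP z 0.058.

Emit:
{"fn": "jog_arm", "kwargs": {
  "deltas": [
    [[1, 0.25, -0.1, -2.0, 0.035], [1, 0, 0, -4.5, 0], [1, 0, 0, -4.5, 0], [1, 0, 0, -4.5, 0], [1, 0, 0, -3.0, 0], [1, 0, 0, -1.9, 0], [1, 0, 0, 0, 0], [1, 0, 0, 0, 0]]
  ]
}}

```text
time_s: 3.88
tcp_pos: [0.4742, -0.3662, 0.0602]
eef_rot: [-180.0, -0.1, -41.5]
contact_force: [0.4, -0.1, -0.6]
gripper_width: 0.0877
gripper_force: 0.0
```

Emit:
{"fn": "jog_arm", "kwargs": {
  "deltas": [
    [[-1, 0, 0, 0, 0], [-1, 0, 0, 0, 0], [-1, 0, 0, 0, 0], [-1, 0, 0, 0, 0], [-1, 0, 0, 0, 0], [-1, 0, 0, 0, 0]]
  ],
  "force": 20
}}

```text
time_s: 4.62
tcp_pos: [0.4738, -0.3667, 0.0593]
eef_rot: [-180.0, -0.1, -41.6]
contact_force: [3.2, 3.9, 5.8]
gripper_width: 0.0553
gripper_force: 20.0
```

Emit:
{"fn": "jog_arm", "kwargs": {
  "deltas": [
    [[-1, 0, 0, 1.0, 0], [-1, 0, 0, 3.0, 0], [-1, 0, 0, 4.5, 0], [-1, 0, 0, 3.5, 0], [-1, 0, 0, 0, 0], [-1, 0, 0, 0, 0]]
  ],
  "force": 30
}}

```text
time_s: 5.38
tcp_pos: [0.4715, -0.3661, 0.1767]
eef_rot: [180.0, 0.2, -41.7]
contact_force: [-1.1, -0.4, -8.5]
gripper_width: 0.0556
gripper_force: 30.0
```

Emit:
{"fn": "jog_arm", "kwargs": {
  "deltas": [
    [[-1, -0.2, 3.0, 0, -0.08], [-1, -0.3, 4.5, 0, -0.12], [-1, -0.3, 4.5, 0, -0.12], [-1, -0.3, 4.5, 0, -0.12], [-1, -0.3, 4.5, 0, -0.12], [-1, -0.2, 4.2, 0, -0.12], [-1, -0.1, 2.5, 0, -0.12], [-1, 0, 0, 0, 0]]
  ]
}}

```text
time_s: 6.38
tcp_pos: [0.4546, -0.0885, 0.177]
eef_rot: [179.8, 0.0, -87.4]
contact_force: [1.2, 0.1, -7.0]
gripper_width: 0.0557
gripper_force: 30.0
```

Run:
```python
from h import *
s=r.get_state();print(s['time_s'],s['tcp_pos'],s['eef_rot'],s['joints'],s['gripper_width'],s['gripper_force'],s['contact_force'])
i=r.camera_info("wrist");im=r.capture("wrist");cv2.imwrite("pics/w3.png",im);np.save("w3.npy",np.array(i['view']))
t=r.capture("top");sc=r.capture("scene");cv2.imwrite("pics/t3.png",t);cv2.imwrite("pics/s3.png",sc)
c=big(red(im,(200,80,440,300)));print(cv2.boundingRect(c),cv2.contourArea(c))
z=.096+s['tcp_pos'][2]-.0595
P=np.array([plane(i,*p,z)[:2] for p in c[:,0].astype(float)])*1000
print(cv2.fitEllipse(P.astype(np.float32)),cv2.minEnclosingCircle(P.astype(np.float32)))
cv2.imwrite("pics/c3.png",np.hstack([cv2.resize(sc[180:360,230:400],(380,402),interpolation=2),im[0:402,120:520][:400] if 0 else cv2.resize(im[:,120:520],(402,402))]))
```

```text
6.375 [ 0.45459356 -0.08852789  0.17700848] [ 1.79796148e+02  7.02317982e-03 -8.74325483e+01] [ 1.34040364e+01  2.57290073e+00 -2.87338024e+01 -5.28193876e-02
 -5.88922043e+01 -1.08092046e+01] 0.05570263405745342 29.97270315885544 [ 1.24892926  0.10473867 -6.96305063]
(271, 208, 106, 45) 3439.0
((454.7153625488281, -107.9379653930664), (21.87074851989746, 48.7711067199707), 92.0866928100586) ((454.0163269042969, -99.2872085571289), 23.453689575195312)
```

View pics/c3.png

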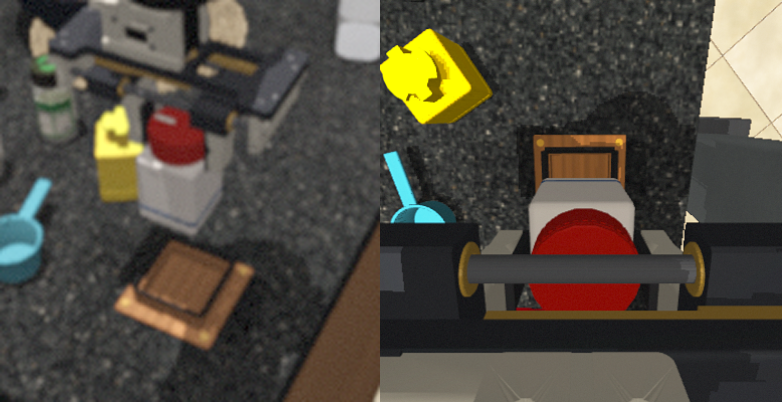

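The flask hangs upright between the fingers over the stand: cap at (585,262) in the right-hand crop, stand behind it at (580,150). I'll use the near lower rim of the cap to check its offset in the grip.

Run:
```python
from h import *
im=cv2.imread("pics/w3.png");i=r.camera_info("wrist");i['view']=np.load("w3.npy")
m=red(im,(260,190,390,252));tcp=np.array([.4546,-.0885]);dz=.177-.0595
a=np.radians(-87.4);X=np.array([np.cos(a),np.sin(a)]);Y=np.array([-X[1],X[0]])
pts=[(u,np.nonzero(m[:,u])[0].min()) for u in range(285,362)]
Q=np.array([plane(i,*map(float,p),.072+dz)[:2]-tcp for p in pts])*1000
x,y=Q@X,Q@Y
A=np.c_[2*x,2*y,np.ones(len(x))];s=np.linalg.lstsq(A,x*x+y*y,rcond=None)[0];print('cap rel tool x,y',s[:2],'R',np.sqrt(s[2]+s[0]**2+s[1]**2),'top pt-26',x.max()-26)
h=cv2.cvtColor(im,cv2.COLOR_BGR2HSV)
for u in(315,325,335):print(u,[(v,h[v,u].tolist()) for v in range(172,212,3)])
```

```text
cap rel tool x,y [-2.17595826 -0.85967479] R 26.300836732330566 top pt-26 -1.9906277209071028
315 [(172, [14, 171, 125]), (175, [13, 173, 127]), (178, [18, 29, 130]), (181, [19, 23, 123]), (184, [16, 30, 126]), (187, [18, 30, 127]), (190, [17, 28, 127]), (193, [18, 26, 127]), (196, [14, 30, 129]), (199, [20, 30, 128]), (202, [19, 25, 162]), (205, [17, 31, 175]), (208, [1, 208, 103]), (211, [0, 215, 102])]
325 [(172, [14, 174, 117]), (175, [15, 176, 116]), (178, [17, 32, 129]), (181, [18, 30, 126]), (184, [18, 26, 126]), (187, [16, 30, 128]), (190, [19, 28, 126]), (193, [16, 26, 129]), (196, [16, 26, 127]), (199, [19, 32, 127]), (202, [17, 33, 161]), (205, [18, 29, 176]), (208, [1, 210, 102]), (211, [3, 242, 101])]
335 [(172, [15, 177, 117]), (175, [14, 177, 117]), (178, [18, 29, 130]), (181, [14, 27, 125]), (184, [15, 28, 126]), (187, [14, 30, 126]), (190, [18, 30, 129]), (193, [17, 28, 129]), (196, [16, 26, 127]), (199, [17, 28, 129]), (202, [15, 28, 163]), (205, [18, 32, 175]), (208, [7, 73, 144]), (211, [0, 230, 100])]
```

Emit:
{"fn": "jog_arm", "kwargs": {
  "deltas": [
    [[-1, 0.2, -0.25, -1.0, 0], [-1, 0, 0, -2.5, 0], [-1, 0, 0, -2.5, 0], [-1, 0, 0, -1.5, 0], [-1, 0, 0, 0, 0], [-1, 0, 0, 0, 0]]
  ]
}}

```text
time_s: 7.28
tcp_pos: [0.4585, -0.0928, 0.1041]
eef_rot: [-180.0, -0.0, -87.5]
contact_force: [0.5, -0.1, -7.7]
gripper_width: 0.0556
gripper_force: 30.0
```

Emit:
{"fn": "jog_arm", "kwargs": {
  "deltas": [
    [[-1, -0.18, 0.16, 0, 0], [-1, 0, 0, -0.8, 0], [-1, 0, 0, -0.5, 0], [-1, 0, 0, -0.5, 0], [-1, 0, 0, -0.5, 0], [-1, 0, 0, -0.4, 0], [-1, 0, 0, 0, 0]]
  ]
}}

```text
time_s: 8.15
tcp_pos: [0.4561, -0.0908, 0.0765]
eef_rot: [180.0, -0.0, -87.5]
contact_force: [-0.0, 0.1, -7.7]
gripper_width: 0.0558
gripper_force: 30.0
```

Emit:
{"fn": "jog_arm", "kwargs": {
  "deltas": [
    [[-1, 0, 0, -0.4, 0], [-1, 0, 0, -0.4, 0], [-1, 0, 0, -0.25, 0], [-1, 0, 0, 0, 0], [-1, 0, 0, 0, 0]]
  ]
}}

```text
time_s: 8.78
tcp_pos: [0.4564, -0.0907, 0.0664]
eef_rot: [-180.0, -0.0, -87.5]
contact_force: [-0.5, 0.4, -7.0]
gripper_width: 0.0556
gripper_force: 30.0
```

Emit:
{"fn": "jog_arm", "kwargs": {
  "deltas": [
    [[-1, 0, 0, -0.1, 0], [-1, 0, 0, -0.1, 0], [-1, 0, 0, 0, 0], [-1, 0, 0, 0, 0]]
  ]
}}

```text
time_s: 9.28
tcp_pos: [0.4564, -0.0907, 0.0644]
eef_rot: [-180.0, 0.0, -87.5]
contact_force: [-0.3, 0.7, -7.2]
gripper_width: 0.0553
gripper_force: 30.0
```

Emit:
{"fn": "jog_arm", "kwargs": {
  "deltas": [
    [[-1, 0, 0, -0.1, 0], [-1, 0, 0, 0, 0], [-1, 0, 0, 0, 0]]
  ]
}}

```text
time_s: 9.65
tcp_pos: [0.4565, -0.0907, 0.0642]
eef_rot: [-180.0, -0.0, -87.5]
contact_force: [-2.9, 3.1, 4.3]
gripper_width: 0.0556
gripper_force: 30.0
```

Emit:
{"fn": "jog_arm", "kwargs": {
  "deltas": [
    [[1, 0, 0, 0, 0], [1, 0, 0, 0, 0], [1, 0, 0, 0, 0], [1, 0, 0, 0, 0]]
  ]
}}

```text
time_s: 10.15
tcp_pos: [0.4564, -0.0907, 0.0634]
eef_rot: [-180.0, -0.0, -87.5]
contact_force: [0.2, 0.9, 0.2]
gripper_width: 0.086
gripper_force: 0.0
```

Emit:
{"fn": "jog_arm", "kwargs": {
  "deltas": [
    [[1, 0, 0, 2, 0], [1, 0, 0, 4, 0], [1, 0, 0, 5, 0], [1, 0, 0, 5, 0], [1, 0, 0, 4, 0], [1, 0, 0, 0, 0], [1, 0, 0, 0, 0]]
  ]
}}

```text
time_s: 11.02
tcp_pos: [0.4559, -0.0907, 0.2628]
eef_rot: [180.0, 0.0, -87.5]
contact_force: [-0.3, 0.1, -0.7]
gripper_width: 0.0877
gripper_force: 0.0
```

Run:
```python
from h import *
s=r.get_state();print(s['time_s'],s['tcp_pos'],s['eef_rot'],s['joints'],s['gripper_width'],s['contact_force'])
i=r.camera_info("wrist");im=r.capture("wrist");cv2.imwrite("pics/w4.png",im);np.save("w4.npy",np.array(i['view']))
tcp=s['tcp_pos'][:2];a=np.radians(-87.5);X=np.array([np.cos(a),np.sin(a)]);Y=np.array([-X[1],X[0]])
m=cv2.morphologyEx(red(im,(230,100,420,250)),cv2.MORPH_CLOSE,np.ones((5,5)));c=big(m);print(cv2.boundingRect(c))
P=np.array([plane(i,*p,.101)[:2] for p in c[:,0].astype(float)])*1000
print('top',cv2.fitEllipse(P.astype(np.float32)))
bx,by,bw,bh=cv2.boundingRect(c);pts=[(u,np.nonzero(m[:,u])[0].min()) for u in range(bx+bw//5,bx+bw-bw//5)]
Q=np.array([plane(i,*map(float,p),.077)[:2]-tcp for p in pts])*1000;x,y=Q@X,Q@Y
A=np.c_[2*x,2*y,np.ones(len(x))];q=np.linalg.lstsq(A,x*x+y*y,rcond=None)[0]
print('low rim rel tool',q[:2],np.sqrt(q[2]+q[0]**2+q[1]**2),'topmost-26',x.max()-26,'world',tcp+(X*q[0]+Y*q[1])/1000,tcp+(X*(x.max()-26)+Y*q[1])/1000)
cv2.imwrite("pics/c4.png",cv2.resize(im[90:240,220:420],None,fx=3,fy=3,interpolation=2))
```

```text
11.025 [ 0.45586301 -0.09067606  0.26277614] [ 1.79970098e+02  2.24126092e-02 -8.74917567e+01] [ 1.30970687e+01 -1.24117413e+00 -2.08587953e+01 -2.92173270e-02
 -7.04076554e+01 -1.05790162e+01] 0.08773533214569573 [-0.28628811  0.09341837 -0.7074421 ]
(296, 157, 49, 50)
top ((456.5343322753906, -90.82473754882812), (50.55912399291992, 53.27248001098633), 4.237481594085693)
low rim rel tool [-1.49743776  0.87958866] 25.2828795410878 topmost-26 -1.5997793703215706 world [ 0.45667644 -0.08914168] [ 0.45667198 -0.08903943]
```

View pics/c4.png

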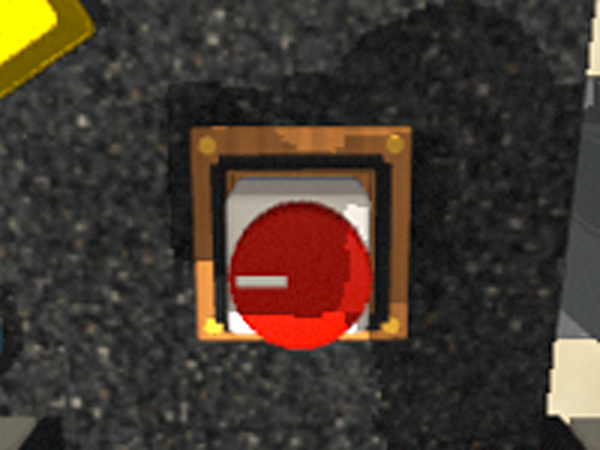

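The flask sits square in the pocket with its cap on: cap centre at (300,272) in the crop, world about (0.4566,-0.0895), index line to the left. Now I'll move down to the cap with the tips above the shoulder.

Emit:
{"fn": "jog_arm", "kwargs": {
  "deltas": [
    [[1, 0.05, 0.12, -3.0, 0], [1, 0, 0, -4.5, 0], [1, 0, 0, -4.5, 0], [1, 0, 0, -3.0, 0], [1, 0, 0, -1.2, 0], [1, 0, 0, 0, 0], [1, 0, 0, 0, 0], [1, 0, 0, 0, 0]]
  ]
}}

```text
time_s: 12.08
tcp_pos: [0.4576, -0.0894, 0.1024]
eef_rot: [-179.9, 0.0, -87.5]
contact_force: [-0.5, 0.5, -0.4]
gripper_width: 0.0877
gripper_force: 0.0
```

Emit:
{"fn": "jog_arm", "kwargs": {
  "deltas": [
    [[1, -0.1, 0, -0.3, 0], [-1, 0, 0, 0, 0], [-1, 0, 0, 0, 0], [-1, 0, 0, 0, 0], [-1, 0, 0, 0, 0], [-1, 0, 0, 0, 0]]
  ],
  "force": 12
}}

```text
time_s: 12.82
tcp_pos: [0.4558, -0.0895, 0.0984]
eef_rot: [180.0, -0.0, -87.5]
contact_force: [-1.1, -0.9, -0.3]
gripper_width: 0.0429
gripper_force: 0.0
```

Run:
```python
from h import *
s=r.get_state();print(s['time_s'],s['tcp_pos'],s['eef_rot'],s['gripper_width'],s['gripper_force'],s['contact_force'],s['moment'])
```

```text
12.825 [ 0.45583465 -0.0895338   0.0983545 ] [ 1.79999355e+02 -3.18280805e-04 -8.74785672e+01] 0.042947469905460806 0.0 [-1.1231198  -0.86518726 -0.32092134] [ 0.02551544 -0.04296873  0.05801642]
```

The opening of 43 mm with no force doesn't match the 52 mm cap, so I'll look before doing anything.

Run:
```python
from h import *
s=r.get_state();print(s['time_s'],s['gripper_width'],s['gripper_force'])
w=r.capture("wrist");sc=r.capture("scene");s=r.get_state();print(s['time_s'],s['gripper_width'],s['gripper_force'])
cv2.imwrite("pics/c5.png",np.hstack([cv2.resize(sc[220:340,250:380],(430,400),interpolation=2),w[100:350,150:490].copy() if 0 else cv2.resize(w[150:350,220:420],(370,400)[:2])]))
```

```text
12.825 0.042947469905460806 0.0
12.925 0.0352719245112383 0.0
```

View pics/c5.png

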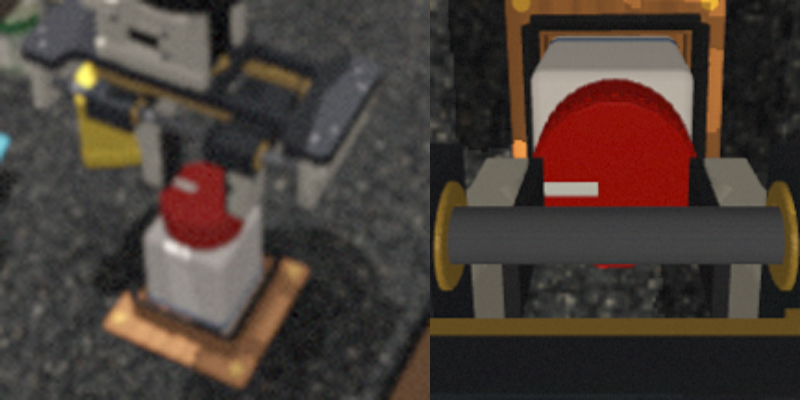

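The fingers appear to sit on either side of the cap at (540,180) and (695,180) in the crop, but the width reading is still falling. I'll hold for a few rows and read it again.

Emit:
{"fn": "jog_arm", "kwargs": {
  "deltas": [
    [[-1, 0, 0, 0, 0], [-1, 0, 0, 0, 0]]
  ]
}}

```text
time_s: 13.18
tcp_pos: [0.4558, -0.0896, 0.0984]
eef_rot: [180.0, -0.0, -87.5]
contact_force: [-0.7, 0.9, 0.2]
gripper_width: 0.0152
gripper_force: 0.0
```

Run:
```python
from h import *
s=r.get_state();print(s['time_s'],s['tcp_pos'],s['gripper_width'],s['gripper_force'],s['contact_force'],s['moment'])
w=r.capture("wrist");s=r.get_state();print(s['time_s'],s['gripper_width'],s['gripper_force'],s['moment'])
cv2.imwrite("pics/w6.png",w)
w3=cv2.imread("pics/w3.png")
# inner finger gap in row just above the rod: light-grey finger fronts and dark pads
for n,im in(("held flask",w3),("now",w),("open",cv2.imread("pics/w2.png"))):
    for v in(238,243,290):
        g=cv2.cvtColor(im,cv2.COLOR_BGR2HSV)[v];print(n,v,"".join('R' if (p[1]>150 and (p[0]<8 or p[0]>172)) else ('.' if p[2]<60 else ('#' if p[2]>110 else '+')) for p in g[200:440:3]))
```

```text
13.175 [ 0.45580912 -0.08955183  0.09836537] 0.01519423079063569 0.0 [-0.66054644  0.85213204  0.18172049] [ 0.07260889 -0.03141996 -0.02986335]
13.225 0.011205533610299738 0.0 [ 0.03180034 -0.02343373 -0.01156924]
held flask 238 .......+...########+...+##RRRRRRRRRRRRRRRRRRRRRRRRRRRRRRR#...+####+++#....#.....
held flask 243 ..++++.+++#+#++###+....+#RRRRRRRRRRRRRRRRRRRRRRRRRRRRRRRRR....#####+###....++++.
held flask 290 +#+++...+++++++......++.RRRRRRRRRRRRRRRRRRRRRRRRRRRRRRRRRRR.......+++++++...+++#
now 238 ............................+###+...RRRRRRRRR...#+#++...........................
now 243 ...........................++###+...#RRRRRRRR...+###++..........................
now 290 ..........................#+++++......+.+.........++.+#.........................
open 238 ########+............................+++.+......+.++..+....+#######.....+#######
open 243 ########...........................++...+#+.+.+...++..+++..########......#######
open 290 ++.......+####.....+....................+++++++++++++++++++#############.......+
```

Run:
```python
from h import *
s=r.get_state();print(s['time_s'],s['tcp_pos'],s['gripper_width'],s['gripper_force'])
i=r.camera_info("wrist");w=r.capture("wrist");sc=r.capture("scene");cv2.imwrite("pics/s7.png",sc);cv2.imwrite("pics/w7.png",w)
m=red(w,(250,150,390,300));c=big(m);print(cv2.boundingRect(c))
tcp=s['tcp_pos'][:2];a=np.radians(-87.5);X=np.array([np.cos(a),np.sin(a)]);Y=np.array([-X[1],X[0]])
bx,by,bw,bh=cv2.boundingRect(c);pts=[(u,np.nonzero(m[:,u])[0].min()) for u in range(bx+bw//5,bx+bw-bw//5)]
Q=np.array([plane(i,*map(float,p),.077)[:2]-tcp for p in pts])*1000;x,y=Q@X,Q@Y
A=np.c_[2*x,2*y,np.ones(len(x))];q=np.linalg.lstsq(A,x*x+y*y,rcond=None)[0]
print('rim rel tool',q[:2],np.sqrt(q[2]+q[0]**2+q[1]**2),x.max()-26)
cs=big(red(sc,(290,240,350,310)));print('scene cap',cv2.boundingRect(cs),cen(cs))
V=np.array(r.camera_info("scene")['view']);k=r.camera_info("scene")
for p in([.4566,-.0895,.101],[.4566,-.0895,.077]):
    q=V@np.r_[p,1];print('expect',k['cx']+k['fx']*q[0]/-q[2],k['cy']-k['fy']*q[1]/-q[2])
cv2.imwrite("pics/c7.png",np.hstack([w[120:370,170:470],cv2.resize(sc[215:340,255:375],(480,500),interpolation=2)[:500]] ) if 0 else np.hstack([cv2.resize(w[120:370,190:450],(416,400)),cv2.resize(sc[215:340,260:380],(384,400),interpolation=2)]))
```

```text
13.225 [ 0.45581399 -0.08953576  0.09835434] 0.011205533610299738 0.0
(279, 190, 82, 63)
rim rel tool [0.14099176 0.88911147] 25.215982780130563 -0.6895134346854803
scene cap (298, 276, 26, 18) (310.18606060606055, 285.3618181818182)
expect 311.05355909387896 276.2833384584752
expect 311.4207029767472 284.42005791335265
```

View pics/c7.png

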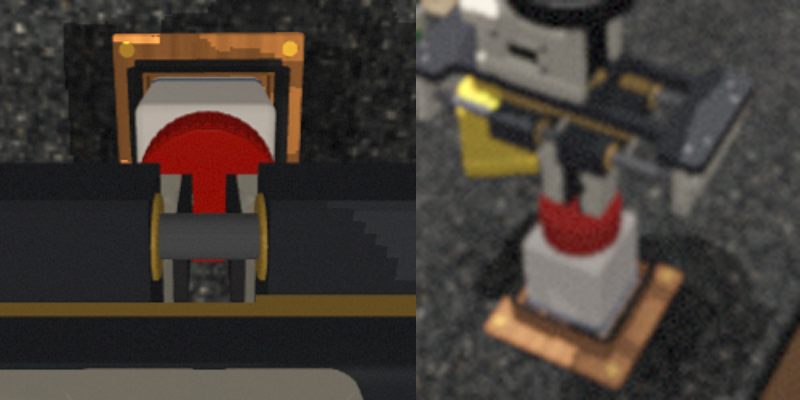

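The picture shows the fingers overlapping the cap with nothing stopping them, at 11 mm opening and zero force. I'll check where the tips really are by projecting them into the wrist picture.

Run:
```python
from h import *
k=r.camera_info("wrist");w2=cv2.imread("pics/w2.png");w7=cv2.imread("pics/w7.png")
def proj(V,P):
    q=V@np.r_[P,1];return [round(float(k['cx']-k['fx']*q[0]/q[2]),1),round(float(k['cy']+k['fy']*q[1]/q[2]),1)]
for V,tcp,yaw,w in((np.load("w2.npy"),[.47117,-.36470,.26237],-43.587,.0877),(np.array(k['view']),[.45581,-.08954,.09835],-87.48,.0112)):
    a=np.radians(yaw);X=np.array([np.cos(a),np.sin(a),0]);Y=np.array([np.sin(a),-np.cos(a),0])
    for t in(.019,0,-.019):
        print(t,[proj(V,np.array(tcp)+X*x+Y*s*w/2-np.array([0,0,t])) for x in(.0095,-.0095) for s in(1,-1)])
for n,im,x0,x1,rows in(("w2",w2,180,250,range(216,320,4)),("w7",w7,270,370,range(186,310,4))):
    h=cv2.cvtColor(im,cv2.COLOR_BGR2HSV)
    for v in rows:print(n,v,"".join('R' if (p[1]>150 and (p[0]<8 or p[0]>172)) else '.' if p[2]<35 else '+' if p[2]<90 else '#' for p in h[v,x0:x1]))
```

```text
0.019 [[390.7, 215.7], [250.0, 215.8], [388.9, 244.0], [251.8, 244.0]]
0 [[398.2, 226.4], [242.5, 226.4], [396.1, 257.2], [244.7, 257.3]]
-0.019 [[407.6, 239.6], [233.3, 239.6], [404.9, 273.6], [236.0, 273.7]]
0.019 [[329.6, 215.5], [311.6, 215.6], [329.4, 243.8], [311.9, 243.8]]
0 [[330.6, 226.1], [310.8, 226.1], [330.4, 257.1], [311.0, 257.1]]
-0.019 [[331.9, 239.3], [309.7, 239.3], [331.6, 273.3], [310.0, 273.4]]
w2 216 #########++......++++...........................+++.....++++++...+++..
w2 220 #####++++++++++++++++......++.....................+++......+++.+.....+
w2 224 ++++++++...+++++++.++++..........++...............++......+......+.+++
w2 228 ..++++++++++++.+++++++++.......++++++++++++++...+++++..........++.....
w2 232 +++..+++++++++++++++++++++#########################+..........+.++++..
w2 236 ++++++++++++++++++++++##########################+...............++++..
w2 240 ++++++++++++++++++###########################+................+.....+.
w2 244 ++++..++++++++############################+...................++++++++
w2 248 ++++++++###############################+.........
[... 3995 characters left out ...]
RRRRRRRRRRRRR++.++++++++++#####+++#####+.+++++++++++
w7 286 +++++++++++++.+####+++######++.++++++..++++++++++++++++++++++++.+++.+.+.++#####+++#####.++++++++++++
w7 290 ++.++++++.+++.+#####+++#####+.+++++++..++++++++++++++++++++++++..+.++++..+#####++#####+.++++.+++++++
w7 294 ++++++++.++++..+###+.++#####+.+++++++.++++++++++++++..+++++.+++..+++.+.+++#####+.++###..++++++++++++
w7 298 ++++++++++++.+.......++#####+.+.++.++.+++++++++++++++++++++++++..+++++++++#####+........+.++++++.+++
w7 302 +.++++++++++++........+#####++.+++.+..++++++++##+++++++++++++++...+.+++.++#####+........+++++.++++++
w7 306 ++++++++++.+++........+#####+.++.++++.++++++++++++++++++++++++++.+.++++++######+####################
```

The pixels in the open view put the finger ends at about row 229. That is some 5 mm behind the TCP, not 19 mm ahead of it, so the fingers closed just above the cap top with no contact. I'll test this by reopening, going down 2 cm and closing gently. A width of 52 mm would mean the cap, and 56 mm the flask body.

Emit:
{"fn": "jog_arm", "kwargs": {
  "deltas": [
    [[1, 0, 0, 0.3, 0], [1, 0, 0, 0, 0], [1, 0, 0, 0, 0], [1, 0, 0, 0, 0], [1, 0, 0, 0, 0], [1, 0, 0, 0, 0], [1, 0, 0, 0, 0], [1, 0, 0, 0, 0]]
  ]
}}

```text
time_s: 14.32
tcp_pos: [0.4558, -0.0895, 0.1014]
eef_rot: [-180.0, -0.0, -87.5]
contact_force: [-0.4, 1.0, 1.0]
gripper_width: 0.0778
gripper_force: 0.0
```

Emit:
{"fn": "jog_arm", "kwargs": {
  "deltas": [
    [[1, 0, 0, 0, 0], [1, 0.05, 0, -0.8, 0], [1, 0, 0, -0.8, 0], [1, 0, 0, -0.7, 0], [1, 0, 0, 0, 0], [1, 0, 0, 0, 0]]
  ]
}}

```text
time_s: 15.08
tcp_pos: [0.4564, -0.0895, 0.0783]
eef_rot: [180.0, -0.0, -87.5]
contact_force: [-0.5, -0.1, 0.3]
gripper_width: 0.0875
gripper_force: 0.0
```

Emit:
{"fn": "jog_arm", "kwargs": {
  "deltas": [
    [[-1, 0, 0, 0, 0], [-1, 0, 0, 0, 0], [-1, 0, 0, 0, 0], [-1, 0, 0, 0, 0], [-1, 0, 0, 0, 0], [-1, 0, 0, 0, 0]]
  ],
  "force": 10
}}

```text
time_s: 15.82
tcp_pos: [0.4564, -0.0895, 0.0784]
eef_rot: [-180.0, -0.0, -87.5]
contact_force: [0.5, -0.3, 0.5]
gripper_width: 0.0514
gripper_force: 10.0
```

Run:
```python
from h import *
s=r.get_state();print(s['time_s'],s['tcp_pos'],s['eef_rot'],s['gripper_width'],s['gripper_force'],s['contact_force'],s['moment'])
```

```text
15.825 [ 0.45636048 -0.08953525  0.07842703] [-1.79993137e+02 -2.74413235e-04 -8.74768473e+01] 0.05138071605731661 9.999947301694192 [ 0.52222134 -0.34429894  0.53898729] [0.15730542 0.03036744 0.00565271]
```

The width of 51.4 mm confirms the cap is gripped, and that the real tips are shorter than stated. First a gentle counterclockwise try.

Emit:
{"fn": "jog_arm", "kwargs": {
  "deltas": [
    [[-1, 0, 0, 0, 0.06], [-1, 0, 0, 0, 0.06], [-1, 0, 0, 0, 0.06], [-1, 0, 0, 0, 0.06], [-1, 0, 0, 0, 0.06], [-1, 0, 0, 0, 0], [-1, 0, 0, 0, 0]]
  ]
}}

```text
time_s: 16.7
tcp_pos: [0.4564, -0.0895, 0.0784]
eef_rot: [-180.0, -0.0, -70.4]
contact_force: [0.4, -0.3, 0.6]
gripper_width: 0.0512
gripper_force: 10.0
```

Run:
```python
from h import *
s=r.get_state();print(s['time_s'],s['eef_rot'],s['gripper_width'],s['contact_force'],s['moment'])
```

```text
16.7 [-1.79992280e+02 -2.74357929e-03 -7.03625725e+01] 0.05119864449371746 [ 0.39116784 -0.29647004  0.55519767] [ 0.02682124 -0.0346154   0.01889299]
```

Emit:
{"fn": "jog_arm", "kwargs": {
  "deltas": [
    [[-1, 0, 0, 0, 0.06], [-1, 0, 0, 0, 0.06], [-1, 0, 0, 0, 0.06], [-1, 0, 0, 0, 0], [-1, 0, 0, 0, 0]]
  ]
}}

```text
time_s: 17.32
tcp_pos: [0.4564, -0.0895, 0.0784]
eef_rot: [-180.0, -0.0, -60.1]
contact_force: [-0.2, -0.3, 0.5]
gripper_width: 0.0512
gripper_force: 10.0
```

Run:
```python
from h import *
s=r.get_state();print(s['time_s'],s['eef_rot'],s['gripper_width'],s['contact_force'],s['moment'])
```

```text
17.325 [-1.79994161e+02 -4.34534940e-03 -6.00739164e+01] 0.051204527301788545 [-0.15753281 -0.26094732  0.46354469] [ 0.00963909  0.01027207 -0.0274594 ]
```

There is no resisting torque after 27°, well past the 21° a wrong-way stop would allow. So counterclockwise is the loosening direction, and I'll continue to about 57°.

Emit:
{"fn": "jog_arm", "kwargs": {
  "deltas": [
    [[-1, 0, 0, 0, 0.07], [-1, 0, 0, 0, 0.07], [-1, 0, 0, 0, 0.07], [-1, 0, 0, 0, 0.07], [-1, 0, 0, 0, 0.07], [-1, 0, 0, 0, 0.08], [-1, 0, 0, 0, 0.08], [-1, 0, 0, 0, 0]]
  ]
}}

```text
time_s: 18.32
tcp_pos: [0.4564, -0.0895, 0.0784]
eef_rot: [-180.0, -0.0, -30.8]
contact_force: [0.2, -0.5, 2.0]
gripper_width: 0.0513
gripper_force: 10.0
```

Run:
```python
from h import *
s=r.get_state();print(s['time_s'],s['eef_rot'],s['gripper_width'],s['contact_force'],s['moment'])
i=r.camera_info("wrist");im=r.capture("wrist");cv2.imwrite("pics/w8.png",im)
h=cv2.cvtColor(im,cv2.COLOR_BGR2HSV)
for v in range(196,252,4):print(v,"".join('R' if (p[1]>120 and (p[0]<8 or p[0]>172)) else '.' if p[2]<60 else '+' if p[2]<110 else '#' for p in h[v,262:382]))
```

```text
18.325 [-1.79996088e+02 -6.04631971e-03 -3.08393803e+01] 0.05126481507340446 [ 0.16291559 -0.52395165  2.00763132] [0.01115987 0.01094437 0.01484824]
196 .....################################################################################################.....+++++#########
200 #############################################RRRRRRRRRRRRRRRRRRRRRRRRRR################################....+.+++.+######
204 ###################################RRRRRRRRRRRRRRRRRRRRRRRRRRRRRRRRRRRRRRRRRRRRRRR########################......++.++###
208 ..+##########################RRRRRRRRRRRRRRRRRRRRRRRRRRRRRRRRRRRRRRRRRRRRRRRRRRRRRRRRRRR####################+......++++#
212 +########################RRRRRRRRRRRRRRRRRRRRRRRRRRRRRRRRRRRRRRRRRRRRRRRRRRRRRRRRRRRRRRRRRRRR##################.....++++
216 #####################RRRRRRRRRRRRRRRRRRRRRRRRRRRRRRRRRRRRRRRRRRRRRRRRRRRRRRRRRRRRRRRRRRRRRRRRRRR##################......
220 ###################RRRRRRRRRRRRRRRRRRRRRRRRRRRRRRRRRRRRRRRRRRRRRRRRRRRRRRRRRRRRRRRRRRRRRRRRRRRRRRR##################....
224 ################RRRRRRRRRRRRRRRRRRRRRRRRRRRRRRRRRRRRRRRRRRRRRRRRRRRRRRRRRRRRRRRRRRRRRRRRRRRRRRRRRRRRR#################..
228 ###############RRRRRRRRRRRRRRRRRRRRRRRRRRRRRRRRRRRRRRRRRRRRRRRRRRRRRRRRRRRRRRRRRRRRRRRRRRRRRRRRRRRRRRR##########+..+++++
232 ####.......##RRRRRRRRRRRRRRRRRRRRRRRRRRRRRRRRRRRRRRRRRRRRRRRRRRRRRRRRRRRRRRRRRRRRRRRRRRRRRRRRRRRRRRRRRRR##......++######
236 ##........RRRRRRRRRRRRRRRRRRRRRRRRRRRRRRRRRRRRRRRRRRRRRRRRRRRRRRRRRRRRRRRRRRRRRRRRRRRRRRRRRRRRRRRRRRRRRRRRR........+####
240 ........+RRRRRRRRRRRRRRRRRRRRRRRRRRRRRRRRRRRRRRRRRRRRRRRRRRRRRRRRRRRRRRRRRRRRRRRRRRRRRRRRRRRRRRRRRRRRRRRRRRRR........###
244 ........RRRRRRRRRRRRRRRRRRRRRRRRRRRRRRRRRRRRRRRRRRRRRRRRRRRRRRRRRRRRRRRRRRRRRRRRRRRRRRRRRRRRRRRRRRRRRRRRRRRRR..........#
248 .......RRRRRRRRRRRRRRRRRRRRRRRRRRRRRRRRRRRRRRRRRRRRRRRRRRRRRRRRRRRRRRRRRRRRRRRRRRRRRRRRRRRRRRRRRRRRRRRRRRRRRRR..........
```

At 56.6° there is still no torque, and the index line hasn't appeared in the red region, so the cap turned with the gripper. Now a gentle lift with a force check.

Emit:
{"fn": "jog_arm", "kwargs": {
  "deltas": [
    [[-1, 0, 0, 0.15, 0], [-1, 0, 0, 0.15, 0], [-1, 0, 0, 0.15, 0], [-1, 0, 0, 0, 0], [-1, 0, 0, 0, 0]]
  ],
  "force": 15
}}

```text
time_s: 19.0
tcp_pos: [0.4563, -0.0895, 0.0828]
eef_rot: [180.0, 0.0, -30.8]
contact_force: [-1.0, -0.5, -1.2]
gripper_width: 0.0515
gripper_force: 15.0
```

The force is only about −1 N, and carrying the flask would read about −7 N, so the cap is free. Lifting it to 10 cm.

Emit:
{"fn": "jog_arm", "kwargs": {
  "deltas": [
    [[-1, 0, 0, 0.4, 0], [-1, 0, 0, 0.8, 0], [-1, 0, 0, 1.2, 0], [-1, 0, 0, 1.8, 0], [-1, 0, 0, 2.0, 0], [-1, 0, 0, 2.0, 0], [-1, 0, 0, 1.3, 0], [-1, 0, 0, 0, 0]]
  ]
}}

```text
time_s: 20.0
tcp_pos: [0.4569, -0.0894, 0.179]
eef_rot: [-179.9, -0.1, -30.8]
contact_force: [-0.4, -0.2, -0.4]
gripper_width: 0.051
gripper_force: 15.0
```

Emit:
{"fn": "jog_arm", "kwargs": {
  "deltas": [
    [[-1, 0, 0, 0, 0], [-1, 0, 0, 0, 0], [-1, 0, 0, 0, 0], [-1, 0, 0, 0, 0], [-1, 0, 0, 0, 0]]
  ]
}}

```text
time_s: 20.62
tcp_pos: [0.4563, -0.0895, 0.1778]
eef_rot: [180.0, 0.0, -30.8]
contact_force: [-0.3, -0.3, -0.7]
gripper_width: 0.0517
gripper_force: 15.0
```

Run:
```python
from h import *
s=r.get_state();print(s['time_s'],s['tcp_pos'],s['gripper_width'],s['gripper_force'],s['contact_force'])
k=r.camera_info("scene");sc=r.capture("scene");V=np.array(k['view'])
def pr(p):
    q=V@np.r_[p,1];return [round(float(k['cx']-k['fx']*q[0]/q[2])),round(float(k['cy']+k['fy']*q[1]/q[2]))]
print('expected: cap mid held',pr([.4566,-.0895,.187]),'seated',pr([.4566,-.0895,.089]),'shoulder',pr([.4566,-.0895,.075]),'body mid',pr([.4566,-.0895,.04]))
m=red(sc,(280,200,350,320));n,_,st,ce=cv2.connectedComponentsWithStats(m);print([(st[j].tolist(),ce[j].round(1).tolist()) for j in range(1,n) if st[j][4]>15])
h=cv2.cvtColor(sc,cv2.COLOR_BGR2HSV);w=crop(((h[...,1]<45)&(h[...,2]>110)).astype(np.uint8),(285,262,340,325));print('white body',cv2.boundingRect(big(w)))
h0=cv2.cvtColor(cv2.imread("pics/s7.png"),cv2.COLOR_BGR2HSV);w=crop(((h0[...,1]<45)&(h0[...,2]>110)).astype(np.uint8),(285,262,340,325));print('body before',cv2.boundingRect(big(w)))
```

```text
20.625 [ 0.45630136 -0.08954615  0.17775851] 0.051655973509739446 14.999987706542015 [-0.26209465 -0.34411808 -0.66690037]
expected: cap mid held [310, 245] seated [311, 280] shoulder [311, 285] body mid [312, 296]
[([299, 232, 25, 28, 540], [311.4, 245.5])]
white body (294, 271, 35, 49)
body before (294, 281, 35, 36)
```

The cap is held about 99 mm up: red at (311,245) against the expected (310,245). The flask's outline hasn't moved and its neck is now visible. Handing in.

```bash
python3 -c "
from plant import r
print(r.close_job())"
```

```text
the job is handed in; nothing more can be done
None
```

The job is handed in at about 20.7 s of the 58 s allowed: the flask is seated in the stand, and the red cap came off counterclockwise (turned about 57°) and is held about 10 cm above it; the hand-in returned no verdict.

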